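Finish the stove cheek in running bond

TASK

Finish the unfinished cheek wall of the wood stove in running bond, dry, to match the finished cheek beside it: lay one whole brick flat in the gap of the second course, then two whole bricks end to end on top as the third course, so that their joint falls over the middle of the brick below and their faces and outer ends are flush with the wall. The light firebrick chips easily, so lower each brick right down onto its bed before letting go rather than dropping it, and leave the half brick, the mallet and the trowel where they are.

Things in the scene. Friction and masses are not known exactly. Their poses are not given: they have to be found in the camera images.
- stove: Fixed wood stove: hearth slab 460 x 390 mm, 20 mm thick, origin under its centre, with two parallel buff brick walls (cheeks) along x, each 368 mm long and 60 mm thick, centre lines at y = -145 and +145 mm. Courses are 50 mm high with no mortar between them. The +y cheek (robot's left) is finished, three courses, top 170 mm up; the -y cheek lacks bricks.
- gap (a point): Where the centre of the missing second-course brick belongs: middle of the gap in the unfinished cheek; x along the wall, z up. The gap is 196 mm long for a 180 mm brick (8 mm joint at each end), between two fixed 86 mm half bricks. Its floor, the first course (two whole bricks with an 8 mm joint, midway), is 25 mm below this point; the tops of the half bricks are 25 mm above it.
- third (a point): Middle of the third course to be laid on the unfinished cheek, 50 mm above the gap's centre and 25 mm above the second course; same axes. The two bricks belong with their centres 94 mm either way along x from here, leaving an 8 mm joint between them.
- brick_a_center (a point): A loose whole brick of light buff firebrick, 180 x 60 x 50 mm, about 0.5 kg, lying flat on the counter; one of three alike. This point is its centre, 25 mm above its underside; its x axis runs along the 180 mm length, y along the 60 mm width, z up.
- brick_b_center (a point): A loose whole brick of light buff firebrick, 180 x 60 x 50 mm, about 0.5 kg, lying flat on the counter; one of three alike. This point is its centre, 25 mm above its underside; its x axis runs along the 180 mm length, y along the 60 mm width, z up.
- brick_c_center (a point): A loose whole brick of light buff firebrick, 180 x 60 x 50 mm, about 0.5 kg, lying flat on the counter; one of three alike. This point is its centre, 25 mm above its underside; its x axis runs along the 180 mm length, y along the 60 mm width, z up.
- bat_center (a point): A loose half brick, 86 x 60 x 50 mm, lying among the whole ones; not needed. This point is its centre; x along its 86 mm length.
- mallet: Rubber mallet lying on the counter: black head 95 mm long and 56 mm across at the origin (under the head), wooden handle 260 mm long towards -x. Leave alone.
- trowel: Margin trowel lying on the counter: flat 125 x 50 mm steel blade towards +x from the origin, wooden handle reaching 155 mm towards -x, 37 mm high. Leave alone.
Things that resemble listed ones, but are neither listed nor needed, are in the scene too. Leave any purple look-alike of the part that bears brick_b_center alone.

How it is judged:
On the way, in this order (a step that is already met when the one before it is completed fails the run):
1. a whole brick lies flat in the gap of the second course and is let go (((x of brick_a_center in the frame of gap between -0.01 and 0.01 m and y of brick_a_center in the frame of gap between -0.008 and 0.008 m and z of brick_a_center in the frame of gap between -0.004 and 0.004 m and angle between the x axis of brick_a_center and the x axis of gap, either way round below 0.08 rad and angle between the z axis of brick_a_center and the z axis of gap, either way round below 0.05 rad) or (x of brick_b_center in the frame of gap between -0.01 and 0.01 m and y of brick_b_center in the frame of gap between -0.008 and 0.008 m and z of brick_b_center in the frame of gap between -0.004 and 0.004 m and angle between the x axis of brick_b_center and the x axis of gap, either way round below 0.08 rad and angle between the z axis of brick_b_center and the z axis of gap, either way round below 0.05 rad) or (x of brick_c_center in the frame of gap between -0.01 and 0.01 m and y of brick_c_center in the frame of gap between -0.008 and 0.008 m and z of brick_c_center in the frame of gap between -0.004 and 0.004 m and angle between the x axis of brick_c_center and the x axis of gap, either way round below 0.08 rad and angle between the z axis of brick_c_center and the z axis of gap, either way round below 0.05 rad)) and contact force between each of brick_a, brick_b, brick_c and the fingers below 0.2 N), for 0.2 s.
2. a whole brick is laid in the third course and let go, the second course still in place (all of step 1 and (((x of brick_a_center in the frame of gap between -0.104 and -0.084 m and y of brick_a_center in the frame of gap between -0.008 and 0.008 m and z of brick_a_center in the frame of gap between 0.046 and 0.054 m and angle between the x axis of brick_a_center and the x axis of gap, either way round below 0.08 rad and angle between the z axis of brick_a_center and the z axis of gap, either way round below 0.05 rad) or (x of brick_b_center in the frame of gap between -0.104 and -0.084 m and y of brick_b_center in the frame of gap between -0.008 and 0.008 m and z of brick_b_center in the frame of gap between 0.046 and 0.054 m and angle between the x axis of brick_b_center and the x axis of gap, either way round below 0.08 rad and angle between the z axis of brick_b_center and the z axis of gap, either way round below 0.05 rad) or (x of brick_c_center in the frame of gap between -0.104 and -0.084 m and y of brick_c_center in the frame of gap between -0.008 and 0.008 m and z of brick_c_center in the frame of gap between 0.046 and 0.054 m and angle between the x axis of brick_c_center and the x axis of gap, either way round below 0.08 rad and angle between the z axis of brick_c_center and the z axis of gap, either way round below 0.05 rad)) or ((x of brick_a_center in the frame of gap between 0.084 and 0.104 m and y of brick_a_center in the frame of gap between -0.008 and 0.008 m and z of brick_a_center in the frame of gap between 0.046 and 0.054 m and angle between the x axis of brick_a_center and the x axis of gap, either way round below 0.08 rad and angle between the z axis of brick_a_center and the z axis of gap, either way round below 0.05 rad) or (x of brick_b_center in the frame of gap between 0.084 and 0.104 m and y of brick_b_center in the frame of gap between -0.008 and 0.008 m and z of brick_b_center in the frame of gap between 0.046 and 0.054 m and angle between the x axis of brick_b_center and the x axis of gap, either way round below 0.08 rad and angle between the z axis of brick_b_center and the z axis of gap, either way round below 0.05 rad) or (x of brick_c_center in the frame of gap between 0.084 and 0.104 m and y of brick_c_center in the frame of gap between -0.008 and 0.008 m and z of brick_c_center in the frame of gap between 0.046 and 0.054 m and angle between the x axis of brick_c_center and the x axis of gap, either way round below 0.08 rad and angle between the z axis of brick_c_center and the z axis of gap, either way round below 0.05 rad)))), for 0.2 s.
At the end, for the whole second after the job is handed in: One whole brick lies in the gap of the second course and two lie end to end on it as the third course, each flat (within 3 degrees), within 10 mm of its place along the wall, 8 mm across it and 4 mm in height, and in line with the wall within 4.5 degrees; all released and at rest (all of step 1 and ((x of brick_a_center in the frame of gap between -0.104 and -0.084 m and y of brick_a_center in the frame of gap between -0.008 and 0.008 m and z of brick_a_center in the frame of gap between 0.046 and 0.054 m and angle between the x axis of brick_a_center and the x axis of gap, either way round below 0.08 rad and angle between the z axis of brick_a_center and the z axis of gap, either way round below 0.05 rad) or (x of brick_b_center in the frame of gap between -0.104 and -0.084 m and y of brick_b_center in the frame of gap between -0.008 and 0.008 m and z of brick_b_center in the frame of gap between 0.046 and 0.054 m and angle between the x axis of brick_b_center and the x axis of gap, either way round below 0.08 rad and angle between the z axis of brick_b_center and the z axis of gap, either way round below 0.05 rad) or (x of brick_c_center in the frame of gap between -0.104 and -0.084 m and y of brick_c_center in the frame of gap between -0.008 and 0.008 m and z of brick_c_center in the frame of gap between 0.046 and 0.054 m and angle between the x axis of brick_c_center and the x axis of gap, either way round below 0.08 rad and angle between the z axis of brick_c_center and the z axis of gap, either way round below 0.05 rad)) and ((x of brick_a_center in the frame of gap between 0.084 and 0.104 m and y of brick_a_center in the frame of gap between -0.008 and 0.008 m and z of brick_a_center in the frame of gap between 0.046 and 0.054 m and angle between the x axis of brick_a_center and the x axis of gap, either way round below 0.08 rad and angle between the z axis of brick_a_center and the z axis of gap, either way round below 0.05 rad) or (x of brick_b_center in the frame of gap between 0.084 and 0.104 m and y of brick_b_center in the frame of gap between -0.008 and 0.008 m and z of brick_b_center in the frame of gap between 0.046 and 0.054 m and angle between the x axis of brick_b_center and the x axis of gap, either way round below 0.08 rad and angle between the z axis of brick_b_center and the z axis of gap, either way round below 0.05 rad) or (x of brick_c_center in the frame of gap between 0.084 and 0.104 m and y of brick_c_center in the frame of gap between -0.008 and 0.008 m and z of brick_c_center in the frame of gap between 0.046 and 0.054 m and angle between the x axis of brick_c_center and the x axis of gap, either way round below 0.08 rad and angle between the z axis of brick_c_center and the z axis of gap, either way round below 0.05 rad)) and linear speed of each of brick_a, brick_b, brick_c below 0.01 m/s); the robot touches nothing.
It fails at once if a brick is dropped: it falls free, touching nothing, at over 0.45 m/s (a fall of about 10 mm) ((contact force between brick_a and anything else below 0.05 N and linear speed of brick_a above 0.45 m/s) or (contact force between brick_b and anything else below 0.05 N and linear speed of brick_b above 0.45 m/s) or (contact force between brick_c and anything else below 0.05 N and linear speed of brick_c above 0.45 m/s)).
It fails at once if the half brick, mallet or trowel is moved by more than 25 mm (distance of any of bat_center, mallet, trowel from where it was at the start of the episode above 0.025 m).
It also fails if it takes over 64 s, if anything falls off the work surface, if the arm or the gripper's body presses on something with over 40 N, if the wrist force passes 120 N, or if a joint passes its speed limit or range.

ROBOT

A 6-joint arm with a two-finger parallel gripper is mounted at the origin on the work surface. World frame = base frame: x ahead of the robot, y to its left, z up, the work surface at z = 0. Lengths are in m, angles in rad, forces in N, time in s.
With the tool pointing down it reaches from about 0.4 to 0.925 m from the base axis. Payload 12.5 kg.
Tool frame: the origin (TCP) lies between the finger pads; the fingertips stand 17 mm ahead of it and the grasp point (between the pads) lies 2 mm behind it (tips_ahead is the distance from the TCP to the fingertips, in m); z points along the fingers, y is the direction in which the jaws open and shut (so a half turn about z gives the same grasp; the last joint's range is limited). The gripper opens to 95 mm and grips with 3 to 60 N. Pads are 20 mm wide; open, the fingers measure 119 mm over their backs; the gripper's body (75 mm by 180 mm) begins 59 mm behind the grasp point.
Start: joints at [1.115, 0.491, 1.559, -0, 1.092, -0.106], TCP at [0.214, 0.587, 0.232] pointing down, gripper open.
Joint ranges: [-3.1, 3.1], [-0.84, 2.19], [0.05, 2.79], [-1.13, 4.28], [0.06, 2.93], [-2.69, 2.69]. Speed limits (rad/s): [2.22, 2.22, 2.79, 3.14, 3.14, 3.14].

INTERFACE

Orientations are given as a unit quaternion [x, y, z, w].
In Python, from plant import get_obs, get_image, calibration, sign_off, tips_ahead gives the robot as it stands.
- The arm moves only by the tool send_rows, never from a script. Its argument "moves" is a list of rows, each a list of 7 numbers: the closure, from 0 (fully open) to 1 (shut), then the shift along the tool's x, y, z in mm, then the turn, a rotation vector about the tool's x, y, z in degrees. A call has 1 to 10 rows; each row shifts and turns the pose as measured when the row begins, along the tool's axes as they then stand; what a row does not reach is not made up. A row lasts 1/10 s, in which the tool goes at most 50 mm and 8.59 degrees, less where a joint would pass 70% of its speed; a pose out of reach is approached as far as the arm can. A call is refused whole if a number of a shift passes 50 or a number of a turn 8.59, either way. A call with a gripper value outside its range is refused whole. The fingers move at their own pace and stop on an object; "grip_force" is the grip in N (left out, the last holds). Time passes only in rows, so rows that do not move let the fingers close. It gives the time, the measured TCP pose, the force and the opening at its end, in the units of the state.
- get_obs(): the state, without advancing time (a new reading comes with each control period).
- get_image(name): name is "scene" or "top"; returns (picture, depth): 420x560x3 uint8, blue, green, red; 420x560 float32, m along the optical axis (not along the pixel's ray), 0 where there is no reading.
- calibration(name): a dict with "fx", "fy", "cx", "cy" (pixels), "rvec" (rotation vector, rad) and "tvec" (3), from world to camera coordinates, as OpenCV has them. Camera axes: x right, y down, z forward; pixel columns grow to the right and rows downward; lengths in m; the calibration is good to about 2 mm. A picture is of the moment at which its call begins. calibration takes no time and is no camera call.
- sign_off(): hands the job in, once; it reports no verdict.
The state is a dict: "t": time; "joint_positions": joint angles; "qd": joint speeds; "joint_torque": joint torques, N m; "eef_pos": TCP position; "orientation": TCP orientation; "contact_force": force on the tool from outside, world axes, zero at the start; "ft_torque": the same for the moment, N m; "grip_width": opening from 0.0 (shut) to 1.0 (fully open).
Only numpy, scipy, OpenCV 4.12 (cv2) and the standard library are available. Lean on these libraries where they do the work, as an engineer would, in place of code of your own. Each camera call takes 0.05 s, during which the arm holds its last target. There are 200 camera calls.

## Working session

There is one attempt and no reset: what is moved stays moved. The work goes in short steps, Python scripts to look and compute and a tool call to move; the robot and the scene stay as the last step left them, time stands still between calls to the robot, and variables do not carry over. Pictures are saved under pics/ and viewed, on a budget of 10 in all, crops included, one or two more only if the job needs it, and the job is handed in when it is done.

Besides the shell and the picture viewer there is one more tool, called after "Call:" as a command line: name --pt "numbers of a row" for each row, then --argument value for the rest. send_rows: Moves the arm, as the interface text tells. Its arguments: {"type":"object","properties":{"moves":{"type":"array","items":{"type":"array","items":{"type":"number"}}},"grip_force":{"type":"number"}},"required":["moves"]}

```bash
mkdir -p pics && ls
cat > h.py <<'E'
import numpy as np, cv2
from plant import get_obs, get_image, calibration, sign_off, tips_ahead
def cloud(name, depth):
    c=calibration(name); R=cv2.Rodrigues(np.array(c["rvec"],float))[0]; t=np.array(c["tvec"],float).ravel()
    v,u=np.mgrid[:depth.shape[0],:depth.shape[1]]
    P=np.stack([(u-c["cx"])*depth/c["fx"],(v-c["cy"])*depth/c["fy"],depth],-1)
    W=(P-t)@R; W[depth<=0]=np.nan
    return W
E
python3 - <<'E'
from h import *
for n in ("top","scene"):
    im,d=get_image(n); cv2.imwrite(f"pics/{n}0.png",im); np.savez(f"{n}0.npz",im=im,d=d)
    c=calibration(n); R=cv2.Rodrigues(np.array(c["rvec"],float))[0]; print(n,c["fx"],-R.T@np.array(c["tvec"]).ravel(),R[2])
print(get_obs(),tips_ahead)
E
```

```text
pics
top 545.165325637926 [ 0.26382074 -0.06889689  1.73655428] [ 0.16269261  0.00515628 -0.98666333]
scene 444.0803572475437 [ 1.10725404 -0.80171426  0.99596814] [-0.46187838  0.56747114 -0.68164863]
{'t': 0.1, 'joint_positions': array([ 1.11540235e+00,  4.91493410e-01,  1.55935365e+00,  9.90780642e-06,
        1.09170451e+00, -1.05588874e-01]), 'qd': array([-6.27283002e-05, -1.54567533e-03, -9.12659550e-04,  1.09030338e-04,
       -1.52911438e-03, -1.43505548e-03]), 'joint_torque': array([ 1.96743262e-03, -6.13624692e+01, -2.58604252e+01,  6.93046558e-02,
        4.70212055e-02, -5.92590322e-05]), 'eef_pos': array([0.21408606, 0.58699598, 0.23113583]), 'orientation': array([ 1.74014406e-01,  9.84742990e-01, -4.59504648e-04, -1.36950881e-04]), 'contact_force': array([-0.22959204, -0.20910626,  0.42183886]), 'ft_torque': array([ 0.05577498, -0.00564725, -0.03339483]), 'grip_width': 1.001499533073228} 0.017
```

View pics/top0.png

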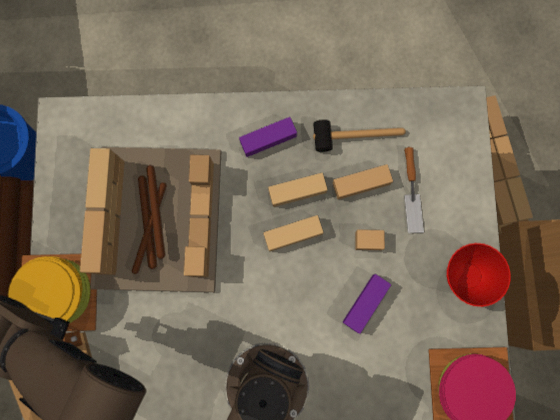

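View pics/scene0.png

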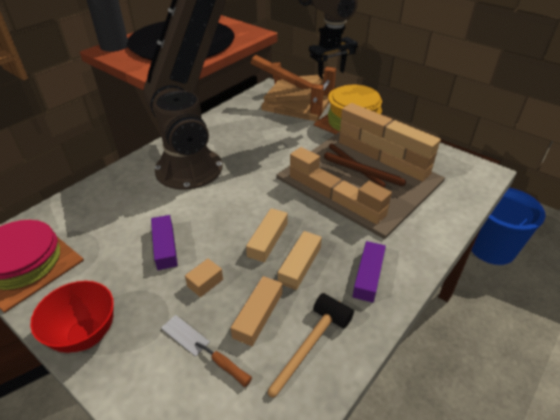

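The top view shows three buff bricks at about (298,189), (363,182) and (294,233), and the half brick at (370,239). The unfinished cheek runs from (200,168) to (195,262), with its gap floor at about (200,215). The purple look-alikes are at (268,137) and (367,303). The scene view shows the same layout. Next I measure.

```bash
cat >> h.py <<'E'
def rect(W,mask):
    p=W[mask]; p=p[~np.isnan(p).any(1)]
    (cx,cy),(w,h),a=cv2.minAreaRect(p[:,:2].astype(np.float32))
    if w<h: w,h,a=h,w,a+90
    a=(a+90)%180-90
    return np.array([cx,cy,np.median(p[:,2])]).round(4),round(w,4),round(h,4),round(a,2),len(p)
def comps(name,im,d,zlo,zhi,n=150):
    W=cloud(name,d); hsv=cv2.cvtColor(im,cv2.COLOR_BGR2HSV)
    z=W[...,2]; m=(z>zlo)&(z<zhi)&(hsv[...,1]>70)
    m=cv2.morphologyEx(m.astype(np.uint8),cv2.MORPH_OPEN,np.ones((3,3)))
    k,l,s,c=cv2.connectedComponentsWithStats(m,connectivity=4)
    for i in range(1,k):
        if s[i,4]>n: print(name,c[i].round(),*rect(W,l==i),im[l==i].mean(0).round())
E
python3 - <<'E'
from h import *
for n in ("top","scene"):
    f=np.load(f"{n}0.npz"); im,d=f["im"],f["d"]
    for r in ((.04,.06),(.06,.08),(.11,.13),(.16,.18)): print(r); comps(n,im,d,*r)
E
```

```text
(0.04, 0.06)
top [268. 135.] [ 0.7815 -0.0223  0.0498] 0.178 0.062 -68.63 962 [127.  48. 107.]
top [363. 180.] [ 0.6254 -0.3208  0.05  ] 0.1813 0.0612 -75.37 1052 [ 94. 140. 180.]
top [297. 188.] [ 0.6048 -0.1132  0.0502] 0.1795 0.0611 -76.74 1033 [105. 154. 191.]
top [146. 223.] [0.5202 0.3662 0.0483] 0.2777 0.0437 3.16 632 [18. 32. 57.]
top [293. 232.] [ 0.4657 -0.0951  0.0503] 0.1795 0.0611 -73.38 1076 [105. 155. 192.]
top [370. 239.] [ 0.4384 -0.3348  0.0501] 0.0857 0.0604 87.92 524 [ 94. 139. 179.]
top [367. 303.] [ 0.2421 -0.315   0.0501] 0.1785 0.0614 -35.32 1157 [128.  48. 107.]
(0.06, 0.08)
top [155. 211.] [0.5417 0.3325 0.0684] 0.2946 0.027 7.3 659 [25. 43. 77.]
top [199. 215.] [0.5234 0.1944 0.0699] 0.1926 0.061 -2.76 1163 [ 85. 126. 164.]
(0.11, 0.13)
top [199. 168.] [0.6618 0.1869 0.1199] 0.0869 0.0606 -3.53 540 [ 81. 121. 158.]
top [194. 260.] [0.3799 0.2013 0.12  ] 0.0862 0.0604 -2.73 586 [ 92. 138. 178.]
top [ 55. 282.] [0.3199 0.6194 0.1242] 0.2053 0.1411 52.31 1462 [ 31. 136. 184.]
top [ 40. 297.] [0.287  0.6498 0.1257] 0.079 0.0648 49.06 269 [ 31. 138. 186.]
(0.16,
[... 1422 characters left out ...]
3 572 [ 15.  17. 135.]
(0.11, 0.13)
scene [146.  17.] [-1.089   0.6896  0.1204] 0.2931 0.0431 88.61 159 [32. 44. 55.]
scene [355.  97.] [0.294  0.6514 0.1219] 0.2095 0.198 32.81 976 [ 37. 139. 190.]
scene [376. 135.] [0.4976 0.4588 0.1207] 0.2835 0.0157 -2.61 313 [ 52.  81. 106.]
scene [304. 156.] [0.3795 0.2003 0.1172] 0.0889 0.0674 -4.35 290 [ 84. 130. 171.]
scene [375. 192.] [0.661  0.1862 0.1166] 0.0876 0.0655 -2.87 387 [ 72. 112. 151.]
(0.16, 0.18)
scene [518.  26.] [0.5752 1.6896 0.1703] 0.3341 0.0399 -0.21 269 [27. 37. 45.]
scene [38. 43.] [-1.0933  0.0809  0.1697] 0.2192 0.0413 -86.62 196 [25. 35. 43.]
scene [392. 125.] [0.5349 0.4825 0.1662] 0.3703 0.0666 -2.13 1041 [ 89. 138. 177.]
```

```bash
cat >> h.py <<'E'
from scipy.spatial.transform import Rotation as Ro, Slerp
def down(yaw): return Ro.from_euler('z',yaw,degrees=True)*Ro.from_euler('x',180,degrees=True)  # tool x at yaw
def plan(p,yaw,n=None,step=40,o=None):
    o=o or get_obs(); p0=np.array(o["eef_pos"]); R0=Ro.from_quat(o["orientation"])
    R1=down(yaw); rv=(R0.inv()*R1).as_rotvec(degrees=True); d=np.array(p)-p0
    n=n or int(max(np.ceil(np.linalg.norm(d)*1000/step),np.ceil(np.linalg.norm(rv)/8.5),1))
    print("n",n,"world d mm",(d*1000).round(1),"total rotvec",rv.round(2))
    S=[R0*Ro.from_rotvec(rv*i/n,degrees=True) for i in range(n)]
    for s in S: print([*(s.inv().apply(d/n)*1000).round(0).tolist(),*(rv/n).round(1).tolist()])
def state():
    o=get_obs(); R=Ro.from_quat(o["orientation"]).as_matrix()
    print("t",round(o["t"],2),"p",o["eef_pos"].round(4),"yaw",np.degrees(np.arctan2(R[1,0],R[0,0])).round(2),"tilt",R[:2,2].round(4),"F",o["contact_force"].round(1),"w",round(o["grip_width"],3),"q",o["joint_positions"].round(2))
E
python3 - <<'E'
from h import *
state(); plan([.40,.33,.26],130,n=8);
E
```

```text
t 0.1 p [0.2141 0.587  0.2311] yaw 159.96 tilt [-0.0004 -0.0009] F [-0.2 -0.2  0.4] w 1.001 q [ 1.12  0.49  1.56  0.    1.09 -0.11]
n 8 world d mm [ 185.9 -257.    28.9] total rotvec [-5.000e-02  1.000e-02  2.996e+01]
[-33.0, -22.0, -4.0, -0.0, 0.0, 3.7]
[-34.0, -20.0, -4.0, -0.0, 0.0, 3.7]
[-35.0, -18.0, -4.0, -0.0, 0.0, 3.7]
[-37.0, -15.0, -4.0, -0.0, 0.0, 3.7]
[-37.0, -13.0, -4.0, -0.0, 0.0, 3.7]
[-38.0, -10.0, -4.0, -0.0, 0.0, 3.7]
[-39.0, -8.0, -4.0, -0.0, 0.0, 3.7]
[-39.0, -5.0, -4.0, -0.0, 0.0, 3.7]
```

Call:
send_rows --pt "0 -33 -22 -8 0 0 3.7" --pt "0 -34 -20 -6 0 0 3.7" --pt "0 -35 -18 -4 0 0 3.7" --pt "0 -37 -15 -4 0 0 3.7" --pt "0 -37 -13 -4 0 0 3.7" --pt "0 -38 -10 -4 0 0 3.7" --pt "0 -39 -8 -2 0 0 3.7" --pt "0 -39 -5 -2 0 0 3.7" --grip_force 40

```text
t: 0.9
eef_pos: [0.4019, 0.3241, 0.2635]
orientation: [0.425, 0.905, -0.003, -0.001]
contact_force: [1.1, -0.2, -0.2]
grip_width: 1.001
```

Run:
```python
from h import *
state(); plan([.4657,-.0951,.15],106.6,n=10)
```

```text
t 0.9 p [0.4019 0.3241 0.2635] yaw 129.67 tilt [-0.0036 -0.0045] F [ 1.1 -0.2 -0.2] w 1.001 q [ 0.55  0.3   1.78 -0.    1.07 -0.14]
n 10 world d mm [  63.8 -419.2 -113.5] total rotvec [-0.31  0.13 23.07]
[-36.0, -22.0, 12.0, -0.0, 0.0, 2.3]
[-37.0, -20.0, 11.0, -0.0, 0.0, 2.3]
[-38.0, -19.0, 11.0, -0.0, 0.0, 2.3]
[-39.0, -17.0, 11.0, -0.0, 0.0, 2.3]
[-39.0, -16.0, 11.0, -0.0, 0.0, 2.3]
[-40.0, -14.0, 11.0, -0.0, 0.0, 2.3]
[-41.0, -12.0, 11.0, -0.0, 0.0, 2.3]
[-41.0, -11.0, 11.0, -0.0, 0.0, 2.3]
[-41.0, -9.0, 11.0, -0.0, 0.0, 2.3]
[-42.0, -8.0, 11.0, -0.0, 0.0, 2.3]
```

Call:
send_rows --pt "0 -36 -22 0 0 0 2.3" --pt "0 -37 -20 4 0 0 2.3" --pt "0 -38 -19 10 0 0 2.3" --pt "0 -39 -17 12 0 0 2.3" --pt "0 -39 -16 14 0 0 2.3" --pt "0 -40 -14 14 0 0 2.3" --pt "0 -41 -12 15 0 0 2.3" --pt "0 -41 -11 15 0 0 2.3" --pt "0 -41 -9 15 0 0 2.3" --pt "0 -42 -8 15 0 0 2.3"

```text
t: 1.9
eef_pos: [0.4644, -0.1122, 0.1482]
orientation: [0.604, 0.797, -0.001, 0.001]
contact_force: [1.3, -0.0, -0.2]
grip_width: 1.002
```

Run:
```python
from h import *
state(); plan([.4657,-.0951,.028],106.6,n=8)
```

```text
t 1.9 p [ 0.4644 -0.1122  0.1482] yaw 105.67 tilt [ 0.0009 -0.0037] F [ 1.3 -0.  -0.2] w 1.002 q [-0.37  0.4   2.01 -0.    0.73 -0.64]
n 8 world d mm [   1.3   17.1 -120.2] total rotvec [-0.01  0.22 -0.93]
[2.0, 1.0, 15.0, -0.0, 0.0, -0.1]
[2.0, 1.0, 15.0, -0.0, 0.0, -0.1]
[2.0, 1.0, 15.0, -0.0, 0.0, -0.1]
[2.0, 1.0, 15.0, -0.0, 0.0, -0.1]
[2.0, 1.0, 15.0, -0.0, 0.0, -0.1]
[2.0, 1.0, 15.0, -0.0, 0.0, -0.1]
[2.0, 1.0, 15.0, -0.0, 0.0, -0.1]
[2.0, 1.0, 15.0, -0.0, 0.0, -0.1]
```

Call:
send_rows --pt "0 11 4 5 0 0 -0.5" --pt "0 5 2 15 0 0 -0.4" --pt "0 1 1 25 0 0 0" --pt "0 0 0 28 0 0 0" --pt "0 0 0 20 0 0 0" --pt "0 0 0 15 0 0 0" --pt "0 0 0 8 0 0 0" --pt "0 0 0 3 0 0 0" --pt "0 0 0 0 0 0 0"

```text
t: 2.8
eef_pos: [0.4662, -0.0976, 0.0225]
orientation: [0.601, 0.799, -0.002, 0.0]
contact_force: [0.5, -0.6, -0.2]
grip_width: 0.997
```

Run:
```python
from h import *
state(); plan([.4657,-.0951,.028],106.6)
```

```text
t 2.8 p [ 0.4662 -0.0976  0.0225] yaw 106.11 tilt [-0.0018 -0.0029] F [ 0.5 -0.6 -0.2] w 0.997 q [-0.34  0.63  2.1  -0.01  0.42 -0.62]
n 1 world d mm [-0.5  2.5  5.5] total rotvec [-0.14  0.13 -0.49]
[3.0, 0.0, -5.0, -0.1, 0.1, -0.5]
```

Call:
send_rows --pt "0 3 0 -5 0 0 -0.5" --pt "0 0 0 0 0 0 0" --pt "1 0 0 0 0 0 0" --pt "1 0 0 0 0 0 0" --pt "1 0 0 0 0 0 0" --pt "1 0 0 0 0 0 0" --pt "1 0 0 0 0 0 0" --pt "1 0 0 0 0 0 0" --pt "1 0 0 0 0 0 0" --pt "1 0 0 0 0 0 0" --grip_force 40

```text
t: 3.8
eef_pos: [0.4663, -0.0946, 0.0306]
orientation: [0.597, 0.802, -0.001, 0.002]
contact_force: [0.1, 0.0, 1.3]
grip_width: 0.628
```

Run:
```python
from h import *
state()
```

```text
t 3.8 p [ 0.4663 -0.0946  0.0306] yaw 106.66 tilt [ 0.0023 -0.0043] F [0.1 0.  1.3] w 0.628 q [-0.34  0.61  2.1  -0.01  0.43 -0.62]
```

Call:
send_rows --pt "1 0 0 -8 0 0 0" --pt "1 0 0 -15 0 0 0" --pt "1 0 0 -25 0 0 0" --pt "1 0 0 -30 0 0 0" --pt "1 0 0 -30 0 0 0" --pt "1 0 0 -30 0 0 0" --pt "1 0 0 -25 0 0 0" --pt "1 0 0 -12 0 0 0" --pt "1 0 0 -5 0 0 0"

```text
t: 4.7
eef_pos: [0.4622, -0.0926, 0.2169]
orientation: [0.597, 0.802, -0.003, -0.004]
contact_force: [-0.7, 0.4, -6.4]
grip_width: 0.63
```

Run:
```python
from h import *
state(); plan([.5208,.1941,.22],177.1,n=12)
```

```text
t 4.7 p [ 0.4622 -0.0926  0.2169] yaw 106.68 tilt [-0.0091 -0.0004] F [-0.7  0.4 -6.4] w 0.63 q [-0.34  0.3   1.94 -0.    0.92 -0.62]
n 12 world d mm [ 58.6 286.7   3.1] total rotvec [ -0.36  -0.42 -70.42]
[21.0, 12.0, -0.0, -0.0, -0.0, -5.9]
[20.0, 14.0, -0.0, -0.0, -0.0, -5.9]
[19.0, 16.0, -0.0, -0.0, -0.0, -5.9]
[17.0, 17.0, -0.0, -0.0, -0.0, -5.9]
[15.0, 19.0, -0.0, -0.0, -0.0, -5.9]
[13.0, 21.0, -0.0, -0.0, -0.0, -5.9]
[11.0, 22.0, -0.0, -0.0, -0.0, -5.9]
[9.0, 23.0, -0.0, -0.0, -0.0, -5.9]
[6.0, 24.0, -0.0, -0.0, -0.0, -5.9]
[4.0, 24.0, -0.0, -0.0, -0.0, -5.9]
[1.0, 24.0, -0.0, -0.0, -0.0, -5.9]
[-1.0, 24.0, -0.0, -0.0, -0.0, -5.9]
```

Call:
send_rows --pt "1 10 6 0 0 -0.4 -3" --pt "1 20 12 0 0 0 -5.9" --pt "1 20 14 0 0 0 -5.9" --pt "1 19 16 0 0 0 -5.9" --pt "1 17 17 0 0 0 -5.9" --pt "1 15 19 0 0 0 -5.9" --pt "1 13 21 0 0 0 -5.9" --pt "1 11 22 0 0 0 -5.9" --pt "1 9 23 0 0 0 -5.9" --pt "1 6 24 0 0 0 -5.9"

```text
t: 5.7
eef_pos: [0.4884, 0.1489, 0.2058]
orientation: [0.122, 0.992, -0.006, -0.011]
contact_force: [0.4, -0.6, -6.2]
grip_width: 0.628
```

Run:
```python
from h import *
state(); plan([.5208,.1941,.21],177.1)
```

```text
t 5.7 p [0.4884 0.1489 0.2058] yaw 165.98 tilt [-0.0232 -0.0089] F [ 0.4 -0.6 -6.2] w 0.628 q [ 0.17  0.37  1.85 -0.01  0.94 -1.15]
n 2 world d mm [32.4 45.2  4.2] total rotvec [ -0.7   -1.24 -11.11]
[-10.0, 26.0, -3.0, -0.4, -0.6, -5.6]
[-13.0, 25.0, -2.0, -0.4, -0.6, -5.6]
```

Call:
send_rows --pt "1 -9 16 -3 -0.3 -0.5 -5" --pt "1 -9 14 -3 -0.3 -0.4 -4" --pt "1 -5 10 -2 -0.1 -0.3 -2" --pt "1 -2 5 0 0 -0.1 0" --pt "1 0 0 0 0 0 0" --pt "1 0 0 0 0 0 0"

```text
t: 6.3
eef_pos: [0.5164, 0.1962, 0.2069]
orientation: [0.015, 1.0, -0.001, -0.005]
contact_force: [-0.7, 0.6, -6.9]
grip_width: 0.629
```

Run:
```python
from h import *
state(); plan([.5208,.1941,.21],177.1)
for n in ("top","scene"):
    im,d=get_image(n); np.savez(f"{n}1.npz",im=im,d=d); comps(n,im,d,.18,.22); comps(n,im,d,.11,.13); cv2.imwrite(f"pics/{n}1.png",im)
```

```text
t 6.3 p [0.5164 0.1962 0.2069] yaw 178.24 tilt [-0.0096 -0.0026] F [-0.7  0.6 -6.9] w 0.629 q [ 0.24  0.42  1.76 -0.    0.97 -1.3 ]
n 1 world d mm [ 4.4 -2.1  3.1] total rotvec [-0.17 -0.54  1.14]
[-4.0, -2.0, -3.0, -0.2, -0.5, 1.1]
top [201. 166.] [0.6618 0.187  0.1197] 0.0865 0.0608 -3.69 402 [ 90. 134. 174.]
top [ 51. 296.] [0.2933 0.6288 0.124 ] 0.2086 0.1851 -18.72 1761 [ 33. 141. 190.]
top [ 47. 281.] [0.3353 0.6366 0.1257] 0.0842 0.0612 20.78 322 [ 35. 145. 196.]
top [ 48. 369.] [0.0748 0.6253 0.1202] 0.0469 0.0466 16.46 216 [ 47.  87. 143.]
scene [136.   5.] [-1.0979  0.6617  0.1961] 0.2432 0.0482 -88.61 228 [33. 46. 58.]
scene [495.  14.] [0.416  1.7061 0.1993] 0.7135 0.1025 3.22 1055 [31. 42. 53.]
scene [52. 31.] [-1.0951  0.1694  0.2001] 0.4019 0.046 89.45 700 [29. 41. 52.]
scene [200. 123.] [0.0609 0.0377 0.2029] 0.1901 0.0158 -75.45 371 [23. 28. 35.]
scene [340. 156.] [0.523  0.168  0.1995] 0.1867 0.0574 15.72 561 [ 55.  83. 106.]
scene [517.  37.] [0.59   1.6855 0.1199] 0.3115 0.0402 1.49 255 [28. 38. 47.]
scene [45. 52.] [-1.0885  0.1047  0.1202] 0.2647 0.0359 -87.1 222 [27. 38. 47.]
scene [369.  99.] [0.3493 0.6788 0.1222] 0.1815 0.0886 -65.04 392 [ 36. 132. 181.]
scene [397. 144.] [0.5817 0.4525 0.1198] 0.2725 0.0217 -0.2 339 [49. 76. 98.]
scene [305. 156.] [0.3795 0.2009 0.1168] 0.0897 0.0642 -2.18 296 [ 80. 123. 162.]
scene [375. 192.] [0.6613 0.1853 0.1166] 0.0868 0.0636 -2.73 384 [ 75. 116. 156.]
```

Run:
```python
from h import *
f=np.load("scene1.npz"); im,d=f["im"],f["d"]; W=cloud("scene",d); hsv=cv2.cvtColor(im,cv2.COLOR_BGR2HSV)
g=np.nan_to_num(W,nan=-9)
m=(g[...,0]>.38)&(g[...,0]<.66)&(g[...,1]>.1)&(g[...,1]<.26)&(g[...,2]>.155)&(g[...,2]<.25)&(hsv[...,1]>70)&(hsv[...,2]>50)
P=g[m]; print(len(P),P.min(0),P.max(0))
top=P[(P[:,2]>np.percentile(P[:,2],97)-.006)]
A=np.c_[top[:,:2],np.ones(len(top))]; print("top plane",np.linalg.lstsq(A,top[:,2],rcond=None)[0],np.median(top[:,2]))
lo=P[(P[:,2]<.19)]; print("side line", np.polyfit(lo[:,0],lo[:,1],1), "y at mean x",lo[:,1].mean(),lo[:,0].min(),lo[:,0].max())
x=im[110:230,260:440]; cv2.imwrite("pics/s1.png",cv2.resize(x,None,fx=4,fy=4)[:600])
```

```text
1027 [0.42493984 0.15742559 0.17265801] [0.60774269 0.23602366 0.24966751]
top plane [-0.01586391  0.01860058  0.22838075] 0.22273778689011903
side line [0.07996772 0.12706974] y at mean x 0.16992840110455262 0.4295688477332344 0.6070660643846237
```

View pics/s1.png

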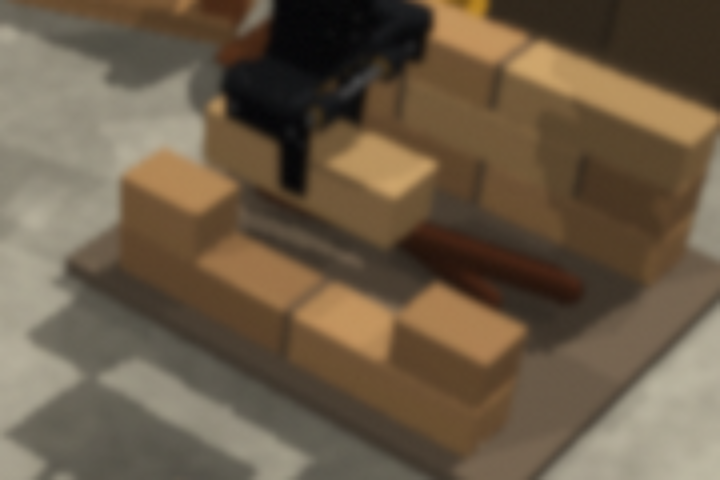

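The crop shows the brick held level in the jaws above the gap. It is centred over its two half bricks and has not slipped. I correct the pose and lower it.

Call:
send_rows --pt "1 -3 -1 5 -0.2 -0.4 0.7" --pt "1 -1 -1 10 0 -0.1 0.3" --pt "1 0 0 12 0 0 0.1" --pt "1 0 0 10 0 0 0" --pt "1 0 0 3 0 0 0" --pt "1 0 0 0 0 0 0"

```text
t: 7.0
eef_pos: [0.5202, 0.192, 0.1628]
orientation: [0.027, 1.0, 0.0, -0.001]
contact_force: [-0.7, -0.3, -6.1]
grip_width: 0.628
```

Run:
```python
from h import *
state(); plan([.5208,.1941,.1006],177.1)
```

```text
t 7.0 p [0.5202 0.192  0.1628] yaw 176.85 tilt [-0.0011  0.0004] F [-0.7 -0.3 -6.1] w 0.628 q [ 0.23  0.47  1.81  0.    0.86 -1.28]
n 2 world d mm [  0.6   2.1 -62.2] total rotvec [ 0.02 -0.06 -0.25]
[-0.0, 1.0, 31.0, 0.0, -0.0, -0.1]
[-0.0, 1.0, 31.0, 0.0, -0.0, -0.1]
```

Call:
send_rows --pt "1 0 1 10 0 0 -0.1" --pt "1 0 1 14 0 0 -0.1" --pt "1 0 0 12 0 0 0" --pt "1 0 0 8 0 0 0" --pt "1 0 0 4 0 0 0" --pt "1 0 0 0 0 0 0" --pt "1 0 0 0 0 0 0"

```text
t: 7.7
eef_pos: [0.521, 0.1946, 0.1118]
orientation: [0.025, 1.0, 0.0, 0.0]
contact_force: [0.3, 0.1, -6.0]
grip_width: 0.628
```

Run:
```python
from h import *
state(); plan([.5208,.1941,.1006],177.1)
```

```text
t 7.7 p [0.521  0.1946 0.1118] yaw 177.09 tilt [0.0004 0.0008] F [ 0.3  0.1 -6. ] w 0.628 q [ 0.24  0.55  1.85  0.    0.74 -1.28]
n 1 world d mm [ -0.2  -0.5 -11.2] total rotvec [ 0.05  0.02 -0.01]
[0.0, -1.0, 11.0, 0.0, 0.0, -0.0]
```

Call:
send_rows --pt "1 0 0 3 0 0 0" --pt "1 0 0 3 0 0 0" --pt "1 0 0 2 0 0 0" --pt "1 0 0 1 0 0 0" --pt "1 0 0 1 0 0 0" --pt "1 0 0 0 0 0 0"

```text
t: 8.3
eef_pos: [0.5216, 0.1948, 0.1021]
orientation: [0.025, 1.0, 0.001, 0.001]
contact_force: [-0.6, 0.1, -5.8]
grip_width: 0.632
```

Run:
```python
from h import *
state()
```

```text
t 8.3 p [0.5216 0.1948 0.1021] yaw 177.09 tilt [0.0027 0.0014] F [-0.6  0.1 -5.8] w 0.632 q [ 0.24  0.56  1.86  0.    0.72 -1.28]
```

Still hanging (F −5.8 N), with about 1.5 mm to go.

Call:
send_rows --pt "1 0 -0.5 1 0 0 0" --pt "1 0 0 1 0 0 0" --pt "1 0 0 1 0 0 0" --pt "1 0 0 0 0 0 0"

```text
t: 8.7
eef_pos: [0.5217, 0.1942, 0.101]
orientation: [0.025, 1.0, 0.001, 0.002]
contact_force: [0.0, -0.3, -5.2]
grip_width: 0.629
```

Run:
```python
from h import *
state()
```

```text
t 8.7 p [0.5217 0.1942 0.101 ] yaw 177.1 tilt [0.0044 0.0015] F [ 0.  -0.3 -5.2] w 0.629 q [ 0.24  0.56  1.86  0.    0.72 -1.28]
```

Call:
send_rows --pt "1 0 0 1 0 0.2 0" --pt "1 0 0 1 0 0 0" --pt "1 0 0 1 0 0 0" --pt "1 0 0 1 0 0 0"

```text
t: 9.1
eef_pos: [0.5217, 0.1943, 0.1006]
orientation: [0.025, 1.0, 0.001, 0.001]
contact_force: [-4.6, -1.1, 10.1]
grip_width: 0.624
```

Run:
```python
from h import *
state()
```

```text
t 9.1 p [0.5217 0.1943 0.1006] yaw 177.12 tilt [0.0029 0.0019] F [-4.6 -1.1 10.1] w 0.624 q [ 0.24  0.56  1.86  0.    0.72 -1.28]
```

Seated: F is now +10 N, and z matches exactly. I release and rise.

Call:
send_rows --pt "0.1 0 0 0 0 0 0" --pt "0 0 0 0 0 0 0" --pt "0 0 0 0 0 0 0" --pt "0 0 0 0 0 0 0" --pt "0 0 0 0 0 0 0" --pt "0 0 0 -10 0 0 0" --pt "0 0 0 -25 0 0 0" --pt "0 0 0 -40 0 0 0" --pt "0 0 0 -40 0 0 0" --pt "0 0 0 -10 0 0 0"

```text
t: 10.1
eef_pos: [0.5217, 0.194, 0.2313]
orientation: [0.025, 1.0, 0.001, 0.001]
contact_force: [0.7, 0.5, -0.9]
grip_width: 0.999
```

Run:
```python
from h import *
state(); plan([.6048,-.1132,.15],180-76.5,n=10)
for n in ("scene",):
    im,d=get_image(n); comps(n,im,d,.11,.13)
```

```text
t 10.1 p [0.5217 0.194  0.2313] yaw 177.11 tilt [0.0018 0.0019] F [ 0.7  0.5 -0.9] w 0.999 q [ 0.24  0.39  1.73  0.    1.02 -1.28]
n 10 world d mm [  83.1 -307.2  -81.3] total rotvec [1.600e-01 1.000e-02 7.361e+01]
[-10.0, -30.0, 8.0, 0.0, 0.0, 7.4]
[-14.0, -29.0, 8.0, 0.0, 0.0, 7.4]
[-17.0, -27.0, 8.0, 0.0, 0.0, 7.4]
[-20.0, -24.0, 8.0, 0.0, 0.0, 7.4]
[-23.0, -22.0, 8.0, 0.0, 0.0, 7.4]
[-26.0, -18.0, 8.0, 0.0, 0.0, 7.4]
[-28.0, -15.0, 8.0, 0.0, 0.0, 7.4]
[-30.0, -11.0, 8.0, 0.0, 0.0, 7.4]
[-31.0, -7.0, 8.0, 0.0, 0.0, 7.4]
[-32.0, -3.0, 8.0, 0.0, 0.0, 7.4]
scene [495.  31.] [0.4786 1.689  0.1203] 0.242 0.0332 -1.08 194 [28. 38. 47.]
scene [57. 48.] [-1.0871  0.1701  0.12  ] 0.3935 0.0395 89.8 314 [29. 41. 52.]
scene [370.  97.] [0.3462 0.6842 0.1222] 0.1759 0.0892 -61.86 334 [ 35. 130. 178.]
scene [394. 143.] [0.5711 0.4542 0.1202] 0.2953 0.0155 -2.38 363 [50. 77. 99.]
scene [305. 156.] [0.3812 0.2    0.1171] 0.0906 0.0658 -6.78 292 [ 81. 125. 164.]
scene [338. 174.] [0.5189 0.1902 0.1168] 0.1837 0.0642 -2.84 681 [100. 151. 189.]
scene [375. 192.] [0.6619 0.1856 0.1168] 0.0863 0.0658 -3.36 387 [ 75. 116. 156.]
```

Call:
send_rows --pt "0 -10 -30 0 0 0 7.4" --pt "0 -14 -29 4 0 0 7.4" --pt "0 -17 -27 8 0 0 7.4" --pt "0 -20 -24 8 0 0 7.4" --pt "0 -23 -22 10 0 0 7.4" --pt "0 -26 -18 10 0 0 7.4" --pt "0 -28 -15 10 0 0 7.4" --pt "0 -28 -11 10 0 0 7.4" --pt "0 -26 -6 10 0 0 7.4" --pt "0 -16 -2 6 0 0 4"

```text
t: 11.15
eef_pos: [0.5902, -0.101, 0.1455]
orientation: [0.616, 0.788, 0.0, -0.003]
contact_force: [0.5, 0.3, 0.3]
grip_width: 0.997
```

Run:
```python
from h import *
state(); plan([.6048,-.1132,.028],180-76.6,n=8)
for n in ("top","scene"):
    im,d=get_image(n); comps(n,im,d,.11,.13); comps(n,im,d,.04,.06)
```

```text
t 11.15 p [ 0.5902 -0.101   0.1455] yaw 103.91 tilt [-0.005   0.0043] F [0.5 0.3 0.3] w 0.997 q [-0.28  0.55  1.71  0.    0.88 -0.53]
n 8 world d mm [  14.6  -12.2 -117.5] total rotvec [-0.22 -0.31  0.51]
[-2.0, 1.0, 15.0, -0.0, -0.0, 0.1]
[-2.0, 1.0, 15.0, -0.0, -0.0, 0.1]
[-2.0, 1.0, 15.0, -0.0, -0.0, 0.1]
[-2.0, 1.0, 15.0, -0.0, -0.0, 0.1]
[-2.0, 1.0, 15.0, -0.0, -0.0, 0.1]
[-2.0, 1.0, 15.0, -0.0, -0.0, 0.1]
[-2.0, 1.0, 15.0, -0.0, -0.0, 0.1]
[-2.0, 1.0, 15.0, -0.0, -0.0, 0.1]
top [199. 168.] [0.6609 0.1873 0.1198] 0.0866 0.0611 -4.19 539 [ 94. 139. 181.]
top [198. 202.] [0.5527 0.1902 0.1201] 0.1164 0.061 -2.99 722 [123. 181. 220.]
top [ 47. 294.] [0.2999 0.6346 0.1245] 0.2132 0.1938 11.49 2286 [ 40. 166. 219.]
top [ 50. 368.] [0.0761 0.6206 0.1184] 0.09 0.0575 2.79 301 [ 56.  98. 153.]
top [267. 135.] [ 0.7819 -0.0221  0.05  ] 0.1782 0.0615 -68.21 954 [153.  60. 130.]
top [363. 180.] [ 0.6253 -0.3206  0.05  ] 0.1811 0.0616 -75.52 1046 [104. 153. 196.]
top [145. 230.] [0.5051 0.3649 0.0489] 0.3108 0.0665 -1.53 822 [24. 41. 71.]
top [370. 239.] [ 0.438  -0.3348  0.0499] 0.0857 0.0
[... 892 characters left out ...]
 7.13 235 [22. 34. 58.]
scene [351. 202.] [0.5836 0.1622 0.0496] 0.2462 0.0389 5.25 310 [ 52.  81. 108.]
scene [162. 238.] [ 0.2425 -0.3155  0.0484] 0.1873 0.0605 -35.56 901 [107.  37.  86.]
scene [299. 256.] [ 0.6053 -0.1137  0.0476] 0.1825 0.0608 -76.58 1011 [109. 164. 202.]
scene [370. 268.] [ 0.7819 -0.0229  0.0473] 0.1856 0.0588 -68.6 1047 [142.  49. 114.]
scene [ 25. 274.] [ 0.0677 -0.6412  0.0517] 0.1336 0.035 77.71 318 [32. 74. 80.]
scene [203. 273.] [ 0.4392 -0.3342  0.048 ] 0.0885 0.0618 86.54 576 [ 92. 141. 183.]
scene [256. 307.] [ 0.6253 -0.3208  0.048 ] 0.1817 0.0614 -75.49 1411 [ 90. 138. 180.]
scene [ 70. 311.] [ 0.2853 -0.6344  0.049 ] 0.158 0.0953 79.26 645 [ 17.  19. 146.]
```

Brick 1 is in place in the gap: x within 1 mm, y about −2.3 mm (tolerance 8). For the next bricks I aim +2 mm in y. Now I pick brick 2.

Call:
send_rows --pt "0 -8 6 5 -0.1 -0.2 0.4" --pt "0 -5 4 15 -0.1 0 0.1" --pt "0 -2 2 25 0 0 0" --pt "0 0 0 25 0 0 0" --pt "0 0 0 20 0 0 0" --pt "0 0 0 12 0 0 0" --pt "0 0 0 5 0 0 0" --pt "0 0 0 0 0 0 0" --pt "0 0 0 0 0 0 0"

```text
t: 12.15
eef_pos: [0.607, -0.1087, 0.0301]
orientation: [0.614, 0.79, 0.0, -0.001]
contact_force: [0.9, 0.5, 1.1]
grip_width: 1.0
```

Run:
```python
from h import *
state(); plan([.6048,-.1132,.030],180-76.6)
```

```text
t 12.15 p [ 0.607  -0.1087  0.0301] yaw 104.31 tilt [-0.0012  0.0022] F [0.9 0.5 1.1] w 1.0 q [-0.29  0.73  1.74  0.    0.67 -0.54]
n 1 world d mm [-2.2 -4.5 -0.1] total rotvec [-0.04 -0.14  0.91]
[-4.0, -3.0, 0.0, -0.0, -0.1, 0.9]
```

Call:
send_rows --pt "0 -3 -2 0 0 -0.1 0.6" --pt "0 -1 -1 0 0 0 0.2" --pt "0 0 0 0 0 0 0" --pt "1 0 0 0 0 0 0" --pt "1 0 0 0 0 0 0" --pt "1 0 0 0 0 0 0" --pt "1 0 0 0 0 0 0" --pt "1 0 0 0 0 0 0" --pt "1 0 0 0 0 0 0" --pt "1 0 0 0 0 0 0"

```text
t: 13.15
eef_pos: [0.6062, -0.1143, 0.0331]
orientation: [0.619, 0.785, 0.001, 0.002]
contact_force: [1.0, 0.2, -0.1]
grip_width: 0.631
```

Run:
```python
from h import *
state()
```

```text
t 13.15 p [ 0.6062 -0.1143  0.0331] yaw 103.44 tilt [ 0.0039 -0.0011] F [ 1.   0.2 -0.1] w 0.631 q [-0.29  0.73  1.74  0.    0.67 -0.53]
```

Call:
send_rows --pt "1 0 0 -8 0 0 0" --pt "1 0 0 -15 0 0 0" --pt "1 0 0 -25 0 0 0" --pt "1 0 0 -32 0 0 0" --pt "1 0 0 -35 0 0 0" --pt "1 0 0 -35 0 0 0" --pt "1 0 0 -25 0 0 0" --pt "1 0 0 -12 0 0 0" --pt "1 0 0 -5 0 0 0"

```text
t: 14.05
eef_pos: [0.6028, -0.1131, 0.2377]
orientation: [0.619, 0.785, -0.0, -0.0]
contact_force: [0.7, 0.5, -4.6]
grip_width: 0.628
```

Run:
```python
from h import *
state(); plan([.616,.1913,.225],177.1,n=11)
```

```text
t 14.05 p [ 0.6028 -0.1131  0.2377] yaw 103.45 tilt [-0.0006  0.0004] F [ 0.7  0.5 -4.6] w 0.628 q [-0.29  0.47  1.58  0.    1.09 -0.53]
n 11 world d mm [ 13.2 304.4 -12.7] total rotvec [-1.000e-02 -4.000e-02 -7.365e+01]
[27.0, 8.0, 1.0, -0.0, -0.0, -6.7]
[26.0, 11.0, 1.0, -0.0, -0.0, -6.7]
[24.0, 14.0, 1.0, -0.0, -0.0, -6.7]
[22.0, 16.0, 1.0, -0.0, -0.0, -6.7]
[20.0, 19.0, 1.0, -0.0, -0.0, -6.7]
[18.0, 21.0, 1.0, -0.0, -0.0, -6.7]
[15.0, 23.0, 1.0, -0.0, -0.0, -6.7]
[13.0, 25.0, 1.0, -0.0, -0.0, -6.7]
[10.0, 26.0, 1.0, -0.0, -0.0, -6.7]
[7.0, 27.0, 1.0, -0.0, -0.0, -6.7]
[3.0, 27.0, 1.0, -0.0, -0.0, -6.7]
```

Call:
send_rows --pt "1 14 4 0 0 0 -3.5" --pt "1 26 9 0 0 0 -6.7" --pt "1 25 12 0 0 0 -6.7" --pt "1 23 15 0 0 0 -6.7" --pt "1 21 18 0 0 0 -6.7" --pt "1 19 20 0 0 0 -6.7" --pt "1 16 22 0 0 0 -6.7" --pt "1 14 24 0 0 0 -6.7" --pt "1 11 25 0 0 0 -6.7" --pt "1 8 24 0 0 0 -6"

```text
t: 15.05
eef_pos: [0.606, 0.1536, 0.2379]
orientation: [0.098, 0.995, -0.001, -0.004]
contact_force: [0.2, 0.1, -5.2]
grip_width: 0.63
```

Run:
```python
from h import *
state(); plan([.616,.1913,.225],177.1,n=3)
```

```text
t 15.05 p [0.606  0.1536 0.2379] yaw 168.7 tilt [-0.0079 -0.0005] F [ 0.2  0.1 -5.2] w 0.63 q [ 0.14  0.49  1.55  0.    1.12 -1.23]
n 3 world d mm [ 10.   37.7 -12.9] total rotvec [-0.08 -0.44 -8.4 ]
[-1.0, 13.0, 4.0, -0.0, -0.1, -2.8]
[-1.0, 13.0, 4.0, -0.0, -0.1, -2.8]
[-2.0, 13.0, 4.0, -0.0, -0.1, -2.8]
```

Call:
send_rows --pt "1 -2 12 2 0 -0.2 -3" --pt "1 -2 11 3 0 -0.2 -2.5" --pt "1 -2 7 4 0 0 -1.5" --pt "1 -1 3 5 0 0 -0.4" --pt "1 0 0 5 0 0 0" --pt "1 0 0 3 0 0 0" --pt "1 0 0 0 0 0 0" --pt "1 0 0 0 0 0 0"

```text
t: 15.85
eef_pos: [0.616, 0.1878, 0.2123]
orientation: [0.03, 1.0, -0.001, -0.003]
contact_force: [0.3, 0.3, -4.4]
grip_width: 0.626
```

Run:
```python
from h import *
state(); plan([.616,.1913,.165],177.1,n=4)
```

```text
t 15.85 p [0.616  0.1878 0.2123] yaw 176.59 tilt [-0.0063 -0.0024] F [ 0.3  0.3 -4.4] w 0.626 q [ 0.19  0.54  1.53 -0.    1.08 -1.32]
n 4 world d mm [ -0.    3.5 -47.3] total rotvec [-0.16 -0.35 -0.51]
[-0.0, 1.0, 12.0, -0.0, -0.1, -0.1]
[-0.0, 1.0, 12.0, -0.0, -0.1, -0.1]
[0.0, 1.0, 12.0, -0.0, -0.1, -0.1]
[0.0, 1.0, 12.0, -0.0, -0.1, -0.1]
```

Call:
send_rows --pt "1 0 2 8 -0.2 -0.2 -0.4" --pt "1 0 1 13 0 -0.2 -0.1" --pt "1 0 0 13 0 0 0" --pt "1 0 0 8 0 0 0" --pt "1 0 0 3 0 0 0" --pt "1 0 0 0 0 0 0" --pt "1 0 0 0 0 0 0"

```text
t: 16.55
eef_pos: [0.6165, 0.1902, 0.1646]
orientation: [0.026, 1.0, 0.001, 0.001]
contact_force: [-0.1, -0.2, -4.3]
grip_width: 0.631
```

Run:
```python
from h import *
state(); plan([.616,.1913,.1531],177.1,n=4)
```

```text
t 16.55 p [0.6165 0.1902 0.1646] yaw 177.06 tilt [0.0025 0.0015] F [-0.1 -0.2 -4.3] w 0.631 q [ 0.2   0.59  1.58  0.    0.97 -1.32]
n 4 world d mm [ -0.5   1.1 -11.5] total rotvec [ 0.09  0.14 -0.04]
[0.0, 0.0, 3.0, 0.0, 0.0, -0.0]
[0.0, 0.0, 3.0, 0.0, 0.0, -0.0]
[0.0, 0.0, 3.0, 0.0, 0.0, -0.0]
[0.0, 0.0, 3.0, 0.0, 0.0, -0.0]
```

Call:
send_rows --pt "1 0 1 3 0 0.1 0" --pt "1 0 0 3 0 0 0" --pt "1 0 0 3 0 0 0" --pt "1 0 0 1 0 0 0" --pt "1 0 0 1 0 0 0" --pt "1 0 0 1 0 0 0" --pt "1 0 0 0.5 0 0 0"

```text
t: 17.25
eef_pos: [0.6172, 0.1915, 0.1531]
orientation: [0.026, 1.0, 0.001, 0.002]
contact_force: [-3.1, -1.4, 3.9]
grip_width: 0.631
```

Run:
```python
from h import *
state()
```

```text
t 17.25 p [0.6172 0.1915 0.1531] yaw 177.06 tilt [0.0031 0.0022] F [-3.1 -1.4  3.9] w 0.631 q [ 0.2   0.6   1.59  0.    0.95 -1.32]
```

Call:
send_rows --pt "1 0 0 1 0 0.1 0" --pt "1 0 0 1 0 0 0" --pt "0.1 0 0 0 0 0 0" --pt "0 0 0 0 0 0 0" --pt "0 0 0 0 0 0 0" --pt "0 0 0 0 0 0 0" --pt "0 0 0 0 0 0 0" --pt "0 0 0 -10 0 0 0" --pt "0 0 0 -30 0 0 0" --pt "0 0 0 -30 0 0 0"

```text
t: 18.25
eef_pos: [0.6166, 0.1912, 0.2234]
orientation: [0.026, 1.0, 0.001, -0.0]
contact_force: [0.1, 0.0, -0.2]
grip_width: 0.999
```

Run:
```python
from h import *
state(); plan([.6253,-.3207,.16],180-75.5,n=14)
```

```text
t 18.25 p [0.6166 0.1912 0.2234] yaw 177.06 tilt [-0.0009  0.0018] F [ 0.1  0.  -0.2] w 0.999 q [ 0.2   0.53  1.51  0.    1.1  -1.32]
n 14 world d mm [   8.7 -511.9  -63.4] total rotvec [ 5.000e-02 -1.200e-01  7.256e+01]
[-2.0, -36.0, 4.0, 0.0, -0.0, 5.2]
[-6.0, -36.0, 4.0, 0.0, -0.0, 5.2]
[-9.0, -35.0, 4.0, 0.0, -0.0, 5.2]
[-12.0, -34.0, 4.0, 0.0, -0.0, 5.2]
[-15.0, -33.0, 4.0, 0.0, -0.0, 5.2]
[-18.0, -32.0, 4.0, 0.0, -0.0, 5.2]
[-21.0, -30.0, 4.0, 0.0, -0.0, 5.2]
[-24.0, -28.0, 4.0, 0.0, -0.0, 5.2]
[-26.0, -26.0, 4.0, 0.0, -0.0, 5.2]
[-28.0, -23.0, 4.0, 0.0, -0.0, 5.2]
[-30.0, -21.0, 5.0, 0.0, -0.0, 5.2]
[-32.0, -18.0, 5.0, 0.0, -0.0, 5.2]
[-33.0, -15.0, 5.0, 0.0, -0.0, 5.2]
[-35.0, -12.0, 5.0, 0.0, -0.0, 5.2]
```

Call:
send_rows --pt "0 -2 -36 -10 0 0 5.2" --pt "0 -6 -36 0 0 0 5.2" --pt "0 -9 -35 0 0 0 5.2" --pt "0 -12 -34 0 0 0 5.2" --pt "0 -15 -33 4 0 0 5.2" --pt "0 -18 -32 4 0 0 5.2" --pt "0 -21 -30 6 0 0 5.2" --pt "0 -24 -28 6 0 0 5.2" --pt "0 -26 -26 8 0 0 5.2" --pt "0 -28 -23 8 0 0 5.2"

```text
t: 19.25
eef_pos: [0.6203, -0.1819, 0.2107]
orientation: [0.473, 0.881, 0.005, 0.007]
contact_force: [0.5, 0.4, -0.3]
grip_width: 1.002
```

Run:
```python
from h import *
state(); plan([.6253,-.3207,.14],180-75.5,n=4)
for n in ("top","scene"):
    im,d=get_image(n); comps(n,im,d,.16,.18)
    if n=="top": comps(n,im,d,.11,.13)
```

```text
t 19.25 p [ 0.6203 -0.1819  0.2107] yaw 123.47 tilt [0.0174 0.0017] F [ 0.5  0.4 -0.3] w 1.002 q [-0.39  0.54  1.54  0.01  1.05 -0.98]
n 4 world d mm [   5.  -138.8  -70.7] total rotvec [ 0.95  0.32 18.98]
[-29.0, -18.0, 18.0, 0.2, 0.1, 4.7]
[-31.0, -16.0, 18.0, 0.2, 0.1, 4.7]
[-32.0, -13.0, 18.0, 0.2, 0.1, 4.7]
[-33.0, -10.0, 18.0, 0.2, 0.1, 4.7]
top [ 95. 210.] [0.5358 0.4832 0.17  ] 0.3672 0.0638 -2.8 2570 [106. 156. 197.]
top [196. 180.] [0.6144 0.1893 0.1702] 0.1807 0.0616 -3.31 1224 [122. 179. 218.]
top [ 35. 269.] [0.3667 0.6675 0.1253] 0.0786 0.059 38.44 310 [ 42. 172. 227.]
top [ 56. 296.] [0.2859 0.6089 0.1237] 0.2085 0.1419 -19.93 1742 [ 40. 167. 220.]
top [ 25. 296.] [0.294  0.6924 0.1256] 0.0959 0.0526 -4.11 307 [ 42. 173. 228.]
top [ 49. 370.] [0.0701 0.6209 0.1199] 0.0652 0.0446 15.32 239 [ 50.  91. 150.]
scene [514.  25.] [0.5521 1.6872 0.1705] 0.3826 0.0392 0.78 310 [31. 42. 51.]
scene [53. 37.] [-1.0926  0.1714  0.1703] 0.3973 0.0388 89.57 310 [32. 45. 56.]
scene [392. 125.] [0.5353 0.4823 0.1662] 0.3697 0.0673 -2.99 1073 [ 89. 137. 174.]
scene [365. 173.] [0.6144 0.1892 0.1668] 0.1817 0.0664 -2.92 771 [104. 158. 196.]
```

Brick 2 measures (0.6144, 0.1893), which is on target. I go on to brick 3.

Call:
send_rows --pt "0 -27 -17 14 0.3 0.1 5" --pt "0 -29 -14 16 0.3 0.1 4.7" --pt "0 -28 -11 16 0.2 0.1 4.2" --pt "0 -20 -6 14 0.1 0 3" --pt "0 -10 -2 8 0 0 1" --pt "0 -4 0 3 0 0 0" --pt "0 0 0 0 0 0 0"

```text
t: 20.05
eef_pos: [0.6284, -0.3146, 0.1404]
orientation: [0.607, 0.794, 0.0, 0.001]
contact_force: [-0.4, 0.8, 0.1]
grip_width: 1.001
```

Run:
```python
from h import *
state(); plan([.6253,-.3207,.030],180-75.5,n=6)
```

```text
t 20.05 p [ 0.6284 -0.3146  0.1404] yaw 105.2 tilt [ 0.0029 -0.001 ] F [-0.4  0.8  0.1] w 1.001 q [-0.56  0.69  1.44  0.    1.01 -0.82]
n 6 world d mm [  -3.1   -6.1 -110.4] total rotvec [0.15 0.1  0.7 ]
[-1.0, -1.0, 18.0, 0.0, 0.0, 0.1]
[-1.0, -1.0, 18.0, 0.0, 0.0, 0.1]
[-1.0, -1.0, 18.0, 0.0, 0.0, 0.1]
[-1.0, -1.0, 18.0, 0.0, 0.0, 0.1]
[-1.0, -1.0, 18.0, 0.0, 0.0, 0.1]
[-1.0, -1.0, 18.0, 0.0, 0.0, 0.1]
```

Call:
send_rows --pt "0 -3 -3 8 0.1 0.1 0.5" --pt "0 -2 -2 17 0 0 0.2" --pt "0 0 0 23 0 0 0" --pt "0 0 0 23 0 0 0" --pt "0 0 0 18 0 0 0" --pt "0 0 0 10 0 0 0" --pt "0 0 0 4 0 0 0" --pt "0 0 0 0 0 0 0" --pt "0 0 0 0 0 0 0"

```text
t: 20.95
eef_pos: [0.6276, -0.3156, 0.0385]
orientation: [0.609, 0.793, 0.001, 0.003]
contact_force: [-0.7, -0.3, 0.2]
grip_width: 1.001
```

Run:
```python
from h import *
state(); plan([.6253,-.3207,.030],180-75.5)
```

```text
t 20.95 p [ 0.6276 -0.3156  0.0385] yaw 105.03 tilt [ 0.0067 -0.0028] F [-0.7 -0.3  0.2] w 1.001 q [-0.56  0.81  1.51  0.    0.82 -0.82]
n 1 world d mm [-2.3 -5.1 -8.5] total rotvec [0.33 0.25 0.53]
[-4.0, -4.0, 8.0, 0.3, 0.3, 0.5]
```

Call:
send_rows --pt "0 -3 -3 4 0.2 0.2 0.4" --pt "0 -1 -1 3 0.1 0 0.1" --pt "0 0 0 2 0 0 0" --pt "1 0 0 0 0 0 0" --pt "1 0 0 0 0 0 0" --pt "1 0 0 0 0 0 0" --pt "1 0 0 0 0 0 0" --pt "1 0 0 0 0 0 0" --pt "1 0 0 0 0 0 0" --pt "1 0 0 0 0 0 0"

```text
t: 21.95
eef_pos: [0.6255, -0.3217, 0.0313]
orientation: [0.612, 0.791, 0.0, 0.002]
contact_force: [-0.3, -0.2, -0.3]
grip_width: 0.626
```

Run:
```python
from h import *
state()
```

```text
t 21.95 p [ 0.6255 -0.3217  0.0313] yaw 104.47 tilt [ 0.0035 -0.0026] F [-0.3 -0.2 -0.3] w 0.626 q [-0.57  0.82  1.5  -0.    0.82 -0.82]
```

Call:
send_rows --pt "1 0 0 -8 0 0 0" --pt "1 0 0 -15 0 0 0" --pt "1 0 0 -25 0 0 0" --pt "1 0 0 -34 0 0 0" --pt "1 0 0 -38 0 0 0" --pt "1 0 0 -38 0 0 0" --pt "1 0 0 -32 0 0 0" --pt "1 0 0 -20 0 0 0" --pt "1 0 0 -6 0 0 0"

```text
t: 22.85
eef_pos: [0.6227, -0.3196, 0.2604]
orientation: [0.612, 0.791, -0.0, -0.0]
contact_force: [-0.1, -0.1, -4.8]
grip_width: 0.625
```

Run:
```python
from h import *
state(); plan([.4279,.2009,.25],177.1,n=19)
```

```text
t 22.85 p [ 0.6227 -0.3196  0.2604] yaw 104.48 tilt [-0.0008  0.0002] F [-0.1 -0.1 -4.8] w 0.625 q [-0.57  0.58  1.32 -0.    1.25 -0.82]
n 19 world d mm [-194.8  520.5  -10.4] total rotvec [-2.000e-02 -5.000e-02 -7.262e+01]
[29.0, -3.0, 1.0, -0.0, -0.0, -3.8]
[29.0, -1.0, 1.0, -0.0, -0.0, -3.8]
[29.0, 1.0, 1.0, -0.0, -0.0, -3.8]
[29.0, 3.0, 1.0, -0.0, -0.0, -3.8]
[29.0, 5.0, 1.0, -0.0, -0.0, -3.8]
[28.0, 7.0, 1.0, -0.0, -0.0, -3.8]
[28.0, 9.0, 1.0, -0.0, -0.0, -3.8]
[27.0, 10.0, 1.0, -0.0, -0.0, -3.8]
[27.0, 12.0, 1.0, -0.0, -0.0, -3.8]
[26.0, 14.0, 1.0, -0.0, -0.0, -3.8]
[25.0, 16.0, 1.0, -0.0, -0.0, -3.8]
[24.0, 17.0, 1.0, -0.0, -0.0, -3.8]
[22.0, 19.0, 1.0, -0.0, -0.0, -3.8]
[21.0, 20.0, 1.0, -0.0, -0.0, -3.8]
[20.0, 22.0, 1.0, -0.0, -0.0, -3.8]
[18.0, 23.0, 1.0, -0.0, -0.0, -3.8]
[17.0, 24.0, 1.0, -0.0, -0.0, -3.8]
[15.0, 25.0, 1.0, -0.0, -0.0, -3.8]
[13.0, 26.0, 1.0, -0.0, -0.0, -3.8]
```

Call:
send_rows --pt "1 15 -1 0 0 0 -2" --pt "1 29 -2 0 0 0 -3.8" --pt "1 29 0 0 0 0 -3.8" --pt "1 29 2 0 0 0 -3.8" --pt "1 29 4 0 0 0 -3.8" --pt "1 28 6 0 0 0 -3.8" --pt "1 28 8 0 0 0 -3.8" --pt "1 28 10 0 0 0 -3.8" --pt "1 27 11 0 0 0 -3.8" --pt "1 26 13 0 0 0 -3.8"

```text
t: 23.85
eef_pos: [0.5101, -0.045, 0.2516]
orientation: [0.319, 0.948, 0.001, -0.01]
contact_force: [1.5, 0.3, -3.9]
grip_width: 0.631
```

Run:
```python
from h import *
state(); plan([.4279,.2009,.24],177.1,n=9)
```

```text
t 23.85 p [ 0.5101 -0.045   0.2516] yaw 142.8 tilt [-0.0178  0.0077] F [ 1.5  0.3 -3.9] w 0.631 q [-0.22  0.32  1.79  0.    1.05 -1.14]
n 9 world d mm [-82.2 245.9 -11.6] total rotvec [  0.07  -1.13 -34.3 ]
[24.0, 16.0, 2.0, 0.0, -0.1, -3.8]
[23.0, 18.0, 2.0, 0.0, -0.1, -3.8]
[21.0, 19.0, 2.0, 0.0, -0.1, -3.8]
[20.0, 21.0, 2.0, 0.0, -0.1, -3.8]
[19.0, 22.0, 1.0, 0.0, -0.1, -3.8]
[17.0, 23.0, 1.0, 0.0, -0.1, -3.8]
[16.0, 24.0, 1.0, 0.0, -0.1, -3.8]
[14.0, 25.0, 1.0, 0.0, -0.1, -3.8]
[12.0, 26.0, 1.0, 0.0, -0.1, -3.8]
```

Call:
send_rows --pt "1 24 15 -1 0 -0.3 -3.8" --pt "1 23 17 -1 0 -0.2 -3.8" --pt "1 21 19 -1 0 -0.2 -3.8" --pt "1 20 20 -1 0 -0.2 -3.8" --pt "1 19 21 0 0 -0.1 -3.8" --pt "1 17 22 0 0 -0.1 -3.8" --pt "1 15 22 0 0 -0.1 -3.6" --pt "1 12 20 0 0 0 -3" --pt "1 8 14 0 0 0 -2" --pt "1 4 7 0 0 0 -0.5"

```text
t: 24.85
eef_pos: [0.4013, 0.1967, 0.248]
orientation: [0.023, 1.0, -0.001, -0.009]
contact_force: [-0.6, -1.4, -3.7]
grip_width: 0.631
```

Run:
```python
from h import *
state(); plan([.4279,.2009,.19],177.1,n=6)
```

```text
t 24.85 p [0.4013 0.1967 0.248 ] yaw 177.34 tilt [-0.0187 -0.0016] F [-0.6 -1.4 -3.7] w 0.631 q [ 0.31  0.22  1.94  0.    0.99 -1.22]
n 6 world d mm [ 26.6   4.2 -58. ] total rotvec [-0.14 -1.07  0.24]
[-5.0, 1.0, 10.0, -0.0, -0.2, 0.0]
[-5.0, 1.0, 10.0, -0.0, -0.2, 0.0]
[-5.0, 1.0, 10.0, -0.0, -0.2, 0.0]
[-4.0, 1.0, 10.0, -0.0, -0.2, 0.0]
[-4.0, 1.0, 10.0, -0.0, -0.2, 0.0]
[-4.0, 1.0, 10.0, -0.0, -0.2, 0.0]
```

Call:
send_rows --pt "1 -7 1 3 -0.1 -0.4 0.1" --pt "1 -8 1 6 0 -0.3 0.1" --pt "1 -6 1 10 0 -0.2 0" --pt "1 -3 0 12 0 -0.1 0" --pt "1 -1 0 10 0 0 0" --pt "1 0 0 4 0 0 0" --pt "1 0 0 0 0 0 0" --pt "1 0 0 0 0 0 0"

```text
t: 25.65
eef_pos: [0.428, 0.1962, 0.1963]
orientation: [0.027, 1.0, -0.001, -0.002]
contact_force: [-0.9, -0.9, -5.1]
grip_width: 0.629
```

Run:
```python
from h import *
state(); plan([.4279,.2009,.165],177.1,n=4)
```

```text
t 25.65 p [0.428  0.1962 0.1963] yaw 176.95 tilt [-0.0037 -0.0024] F [-0.9 -0.9 -5.1] w 0.629 q [ 0.29  0.32  1.96 -0.    0.86 -1.23]
n 4 world d mm [ -0.1   4.7 -31.3] total rotvec [-0.15 -0.21 -0.15]
[0.0, 1.0, 8.0, -0.0, -0.1, -0.0]
[0.0, 1.0, 8.0, -0.0, -0.1, -0.0]
[0.0, 1.0, 8.0, -0.0, -0.1, -0.0]
[0.0, 1.0, 8.0, -0.0, -0.1, -0.0]
```

Call:
send_rows --pt "1 0 2 5 -0.1 -0.2 -0.1" --pt "1 0 2 9 0 0 0" --pt "1 0 1 9 0 0 0" --pt "1 0 0 5 0 0 0" --pt "1 0 0 1 0 0 0" --pt "1 0 0 0 0 0 0" --pt "1 0 0 0 0 0 0"

```text
t: 26.35
eef_pos: [0.4284, 0.202, 0.1654]
orientation: [0.025, 1.0, -0.0, 0.001]
contact_force: [-0.1, 0.5, -3.8]
grip_width: 0.629
```

Run:
```python
from h import *
state(); plan([.4279,.2009,.1513],177.1,n=4)
```

```text
t 26.35 p [0.4284 0.202  0.1654] yaw 177.09 tilt [ 0.0015 -0.0003] F [-0.1  0.5 -3.8] w 0.629 q [ 0.3   0.37  2.   -0.    0.77 -1.22]
n 4 world d mm [ -0.5  -1.1 -14.1] total rotvec [-0.01  0.09 -0.01]
[0.0, -0.0, 4.0, -0.0, 0.0, -0.0]
[0.0, -0.0, 4.0, -0.0, 0.0, -0.0]
[0.0, -0.0, 4.0, -0.0, 0.0, -0.0]
[0.0, -0.0, 4.0, -0.0, 0.0, -0.0]
```

Call:
send_rows --pt "1 0 -1 4 0 0 0" --pt "1 0 0 4 0 0 0" --pt "1 0 0 3 0 0 0" --pt "1 0 0 1 0 0 0" --pt "1 0 0 1 0 0 0" --pt "1 0 0 1 0 0 0" --pt "1 0 0 1 0 0 0"

```text
t: 27.05
eef_pos: [0.4287, 0.2008, 0.1512]
orientation: [0.025, 1.0, 0.0, 0.002]
contact_force: [-6.7, -4.3, 21.4]
grip_width: 0.629
```

Run:
```python
from h import *
state()
```

```text
t 27.05 p [0.4287 0.2008 0.1512] yaw 177.08 tilt [0.0035 0.0003] F [-6.7 -4.3 21.4] w 0.629 q [ 0.3   0.39  2.01 -0.    0.73 -1.22]
```

Seated (+21 N). I release and rise.

Call:
send_rows --pt "1 0 0 0 0 0.1 0" --pt "0.1 0 0 0 0 0 0" --pt "0 0 0 0 0 0 0" --pt "0 0 0 0 0 0 0" --pt "0 0 0 0 0 0 0" --pt "0 0 0 0 0 0 0" --pt "0 0 0 -10 0 0 0" --pt "0 0 0 -30 0 0 0" --pt "0 0 0 -40 0 0 0" --pt "0 0 0 -30 0 0 0"

```text
t: 28.05
eef_pos: [0.4278, 0.2005, 0.2643]
orientation: [0.026, 1.0, -0.001, -0.001]
contact_force: [-0.7, 0.3, 0.6]
grip_width: 0.997
```

Call:
send_rows --pt "0 0 -20 -10 0 0 0" --pt "0 0 -35 0 0 0 0" --pt "0 0 -45 0 0 0 0" --pt "0 0 -45 0 0 0 0" --pt "0 -10 -40 0 0 0 0" --pt "0 -15 -30 0 0 0 0" --pt "0 -10 -20 0 0 0 0" --pt "0 0 -8 0 0 0 0" --pt "0 0 0 0 0 0 0" --pt "0 0 0 0 0 0 0"

```text
t: 29.05
eef_pos: [0.4507, -0.0513, 0.2867]
orientation: [0.024, 1.0, 0.0, 0.006]
contact_force: [-0.2, 0.2, -1.0]
grip_width: 1.0
```

Run:
```python
from h import *
state()
for n in ("top","scene"):
    im,d=get_image(n); cv2.imwrite(f"pics/{n}9.png",im); comps(n,im,d,.16,.18); comps(n,im,d,.04,.06)
W=cloud("top",d)
```

```text
t 29.05 p [ 0.4507 -0.0513  0.2867] yaw 177.21 tilt [0.0125 0.0005] F [-0.2  0.2 -1. ] w 1.0 q [-0.26  0.18  1.89  0.    1.07 -1.79]
top [ 95. 210.] [0.5356 0.4837 0.17  ] 0.367 0.0638 -2.97 2545 [ 99. 147. 186.]
top [196. 179.] [0.6146 0.1892 0.1699] 0.1818 0.0625 -2.66 1197 [108. 159. 198.]
top [192. 243.] [0.4262 0.1987 0.1702] 0.179 0.0613 -2.92 1281 [103. 154. 199.]
top [268. 135.] [ 0.7814 -0.0225  0.0498] 0.1785 0.0619 -68.37 968 [142.  55. 120.]
top [145. 232.] [0.501 0.364 0.049] 0.3043 0.0698 -3.07 829 [21. 37. 64.]
top [370. 239.] [ 0.4387 -0.3348  0.0497] 0.0854 0.06 87.63 536 [ 98. 144. 186.]
top [367. 303.] [ 0.242  -0.3143  0.0501] 0.1779 0.0612 -35.67 1147 [143.  55. 120.]
scene [145.   7.] [-1.0893  0.7064  0.1704] 0.3155 0.0332 -89.82 172 [33. 46. 58.]
scene [517.  26.] [0.5748 1.6919 0.1698] 0.3402 0.0363 1.43 293 [28. 39. 47.]
scene [74. 30.] [-1.0936  0.2667  0.1711] 0.2006 0.0426 89.63 154 [33. 46. 59.]
scene [36. 43.] [-1.0893  0.0691  0.1707] 0.187 0.0265 -89.42 161 [26. 37. 46.]
scene [392. 125.] [0.5361 0.4828 0.1662] 0.3685 0.0704 -2.73 1067 [ 86. 133. 171.]
scene [191. 137.] [ 0.0651 -0.0123  0.1696] 0.1585 0.0197 75.34 179 [22. 27. 34.]
scene [343. 162.] [0.5211 0.1934 0.1668] 0.3691 0.068 -2.67 1432 [ 92. 141. 180.]
scene [395. 161.] [0.5909 0.4513 0.0496] 0.2538 0.0135 -2.94 281 [44. 69. 93.]
scene [189. 167.] [ 0.0535 -0.0342  0.0506] 0.1687 0.0652 52.33 218 [27. 33. 41.]
scene [323. 188.] [0.476  0.1673 0.0501] 0.2637 0.0168 -1.31 275 [45. 70. 95.]
scene [162. 238.] [ 0.2423 -0.3149  0.0485] 0.1853 0.0598 -35.51 897 [131.  44. 105.]
scene [370. 267.] [ 0.7823 -0.0237  0.0472] 0.1817 0.0587 -68.65 1060 [133.  46. 107.]
scene [ 26. 274.] [ 0.0686 -0.6426  0.052 ] 0.1354 0.0377 76.61 297 [28. 65. 71.]
scene [203. 273.] [ 0.4381 -0.3347  0.0482] 0.0869 0.064 87.36 567 [ 85. 131. 172.]
scene [ 70. 311.] [ 0.2873 -0.6338  0.049 ] 0.1577 0.0961 78.61 644 [ 17.  19. 147.]
```

View pics/scene9.png

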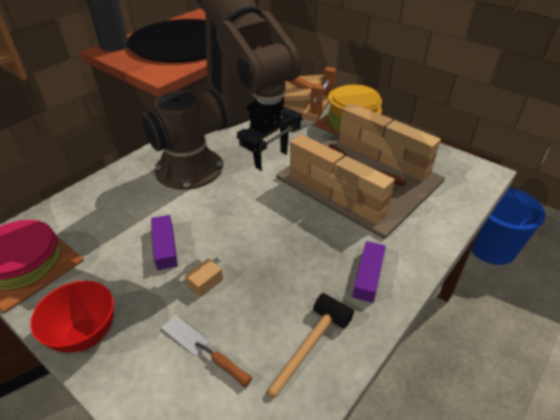

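The scene view shows the cheek complete at (340,170), with the half brick (204,277), mallet, trowel and purple bricks where they were. Measured in the gap frame, both third-course bricks are within about 1 mm of target and the arm is clear. I hand in.

```bash
python3 -c "
from h import *
sign_off()"
```

```text
the job is handed in; nothing more can be done
```

The unfinished cheek is complete: one whole brick in the second-course gap and two end to end on top of it, and the job is handed in at about 29 s of the 64 s allowed. Each brick was lowered until the wrist force showed contact before I let go.

- **Third course:** the last camera check puts the two bricks at (0.6146, 0.1892) and (0.4262, 0.1987). Both are within about 1 mm of target, with tops at 170 mm and in line with the wall to about 0.3°.
- **Gap brick:** it measured within about 1 mm along the wall, but about 2.3 mm off its centre line across it (tolerance 8 mm). I left it there and aimed the later bricks 2 mm further in y. I could not measure it again directly, because the third course now covers it.
- **Other items:** the half brick measured less than 1 mm from its start, and the purple bricks also measured unmoved. The mallet and trowel look unmoved in the last picture, but I did not measure them.

The scene camera's heights read about 3 mm lower than the top camera's, for fixed and laid bricks alike. I used the top camera's heights, which match the given sizes. No check failed.

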